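# Unlatch and open the gauge case

### The job

The go gauge is kept in the black case with the blue lid. Flip the red toggle latch on that case right over, out and down until it stays open, then lift the lid by its black grip until it stands well open, at least 50 degrees, and let go. Leave the latch of the yellow-lidded case shut.

Things in the scene. Friction and masses are not known exactly. Their poses are not given: they have to be found in the camera images.
- blue_case: Black case with blue lid, fixed to the table, 140 (x) x 160 (y) mm, lid top at z 72 mm. Origin: centre of its underside; -x its front with the red-tipped latch, facing the robot; +x its rear with the lid hinge. A metal gauge lies inside. The same case with a yellow lid stands beside it, on either hand. All positions below are in the blue case's frame, in mm.
- blue_latch (a joint): Lever, rad: 0 upright, hooked over the lid; its tip swings to the front (-x) and down to 1.5, level. Pivot along y at x -76, z 30. Red grip when shut: centre x -88, y 0, z 98, 8 thick (x), 32 wide (y), 40 high, clear in front and behind. Over-centre: springs back shut below 0.4, beyond snaps open by itself and stays; needs about 3 N. Shut, it holds the lid firmly.
- blue_lid (a joint): Lid angle, rad: 0 shut, grows as its front rises, stop at 1.6. Hinge along y at x 74, z 62; stiff, so the lid stays where it is left; about 5 N at the grip lifts it. Black grip on the lid: round-headed fin 16 thick (y), head diameter 28 with centre at x -15, y 0, z 100 when shut; pinch it across y from above; it may turn between the fingers as the lid swings.
- yellow_latch (a joint): Lever angle of the yellow-lidded case, rad: 0 upright and shut. Built like the blue one's. It must stay shut.

How it is judged:
By the outcome, as a careful person would: the job done as asked, in the order asked, and still so for the second after the job is handed in, with the robot touching nothing.
It also fails if it takes over 48 s, if anything falls off the work surface, if the arm or the gripper's body presses on something with over 40 N, if the wrist force passes 120 N, or if a joint passes its speed limit or range.

### The arm

A 6-joint arm with a two-finger parallel gripper is mounted at the origin on a cart in front of the work surface, level with it; the furniture and walls round the work are solid. World frame = base frame: x ahead of the robot, y to its left, z up, the work surface at z = 0. Lengths are in m, angles in rad, forces in N, time in s.
With the tool pointing down it reaches from about 0.4 to 0.825 m from the base axis. Payload 7 kg.
Tool frame: the origin (TCP) lies at the very end of the fingers, on their centre line; the grasp point (between the pads) lies 19 mm behind it; z points along the fingers, y is the line along which they close (so a half turn about z gives the same grasp; the last joint's range is limited). The gripper opens to 88 mm and grips with 3 to 60 N. Pads are 19 mm wide; open, the fingers measure 130 mm over their backs; the gripper's body (78 mm by 193 mm) begins 47 mm behind the grasp point.
Start: joints at [-0.947, 0.359, 0.012, 0, -1.224, -0.288], TCP at [0.222, -0.637, 0.227] pointing down, gripper open.
Joint ranges: [-3.07, 3.07], [-1.43, 2.12], [-1.02, 1.25], [-3.03, 1.67], [-3.05, -0], [-3.03, 3.03]. Speed limits (rad/s): [2.39, 2.39, 3.01, 3.14, 3.14, 3.14].

### API

Orientations are given as [roll, pitch, yaw] about the fixed x, y, z axes, in that order (R = Rz(yaw) Ry(pitch) Rx(roll)).
In Python, from station import arm gives the robot as it stands. The module is installed in compiled form; this text tells all that it offers.
- The arm moves only by the shell command python3 -m crank 'ROWS' [FORCE]. ROWS is JSON, a list of rows, each an object of numbers: "dx", "dy", "dz": the shift along the world's x, y, z in m; "twist": the turn about the world's z in degrees; "grip": the opening, from -1 (shut) to 1 (fully open). A call has exactly 5 rows; each row is the pose to reach, as a shift and turn from the pose commanded when the call began; what a row does not reach only later rows make up. A row lasts 1/12 s, in which the tool goes at most 41.7 mm and 7.16 degrees, less where a joint would pass 70% of its speed; a pose out of reach is approached as far as the arm can. A call with a gripper value outside its range is refused whole. The fingers move at their own pace and stop on an object; FORCE is the grip in N (left out, the last holds). Time passes only in rows, so rows that repeat a pose let the fingers close, or fill a call up. It gives the time, the measured TCP pose, the force, the opening and the grip force at its end, in the units of the state.
- arm.get_state(): the state, without advancing time (a new reading comes with each control period).
- arm.grab_frame(name): name is "side" or "top"; returns the picture (400x640x3 uint8, red, green, blue); there is no depth.
- arm.get_calibration(name): a dict with "fx", "fy", "cx", "cy" (pixels), "k1" (the pictures are not rectified: a ray, as slopes to the right and down, at radius r is drawn at 1 + k1 r^2 times it, then the intrinsics apply), "cam_to_world" (4x4, takes a point from camera to world coordinates). Camera axes: x right, y down, z forward; pixel columns grow to the right and rows downward; lengths in m; the calibration is good to about 2 mm. A picture is of the moment at which its call begins. get_calibration takes no time and is no camera call.
- arm.job_done(): hands the job in; it is judged then, once.
The state is a dict: "t": time; "q": joint angles; "qd": joint speeds; "joint_efforts": joint torques, N m; "eef_pos": TCP position; "ee_rot": TCP orientation; "force": force on the tool from outside, world axes, zero at the start; "moment": the same for the moment, N m; "width": finger opening in m; "gripper_force": force on a finger pad.
Only numpy, scipy, OpenCV 4.12 (cv2) and the standard library are available. Lean on these libraries where they do the work, as an engineer would, in place of code of your own. Each camera call takes 0.05 s, during which the arm holds its last target. There are 200 camera calls.

## Working session

There is one attempt and no reset: what is moved stays moved. The work goes in short steps, Python scripts to look and compute and a shell command to move; the robot and the scene stay as the last step left them, time stands still between calls to the robot, and variables do not carry over. Pictures are saved under pics/ and viewed, at most 10 in all, crops included, and the job is handed in when it is done.

```bash
mkdir -p pics; python3 - <<'E'
from station import arm
import cv2
for n in("side","top"):
    f=arm.grab_frame(n); cv2.imwrite(f"pics/{n}0.png",f[:,:,::-1])
    c=arm.get_calibration(n); print(n,c)
s=arm.get_state();print(s)
E
```

```text
side {'fx': 434.38899240818114, 'fy': 434.38899240818114, 'cx': 321.68642008709605, 'cy': 196.08636330729652, 'k1': 0.0013321171560118016, 'cam_to_world': array([[ 0.9933812 , -0.04589621,  0.1052964 ,  0.46117249],
       [-0.11470355, -0.44484208,  0.88823343, -0.73884877],
       [ 0.00607372, -0.89443226, -0.44716221,  0.44602979],
       [ 0.        ,  0.        ,  0.        ,  1.        ]])}
top {'fx': 431.1306003139623, 'fy': 431.1306003139623, 'cx': 314.9429074620474, 'cy': 194.66802090719185, 'k1': -0.11273687542943113, 'cam_to_world': array([[-0.01772336, -0.99835545,  0.05451858,  0.49283629],
       [-0.99981384,  0.01811245,  0.00665089, -0.01500615],
       [-0.00762742, -0.05439055, -0.99849061,  0.96577888],
       [ 0.        ,  0.        ,  0.        ,  1.        ]])}
{'t': 0.1, 'q': array([-9.46918044e-01,  3.59321782e-01,  1.11536632e-02, -2.99176762e-04,
       -1.22411623e+00, -2.88122204e-01]), 'qd': array([-0.0010035 , -0.00165827,  0.00358043,  0.00167233,  0.00083894,
       -0.00048104]), 'joint_efforts': array([-2.25878888e-03, -5.84162378e+01,  2.93750328e+01,  7.01553136e+00,
        1.01566533e-02, -4.22808864e-05]), 'eef_pos': array([ 0.22223966, -0.63689774,  0.22571524]), 'ee_rot': array([ 3.14008604e+00, -1.53195631e-04, -2.80593832e+00]), 'force': array([-0.11827444, -0.31690242, -0.04910229]), 'moment': array([-0.03895067, -0.00107104,  0.03707849]), 'gripper_force': 0.0, 'width': 0.08782030108429392}
```

View pics/side0.png

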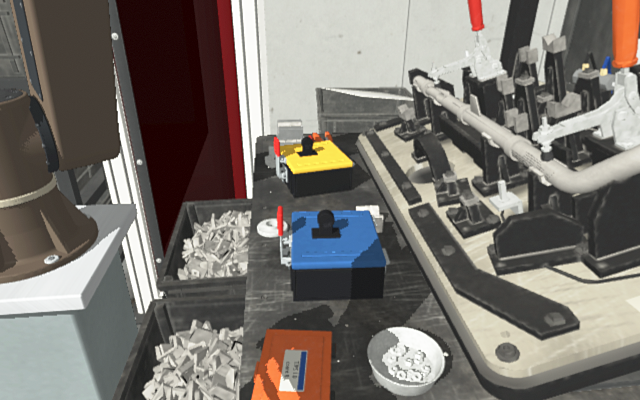

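View pics/top0.png

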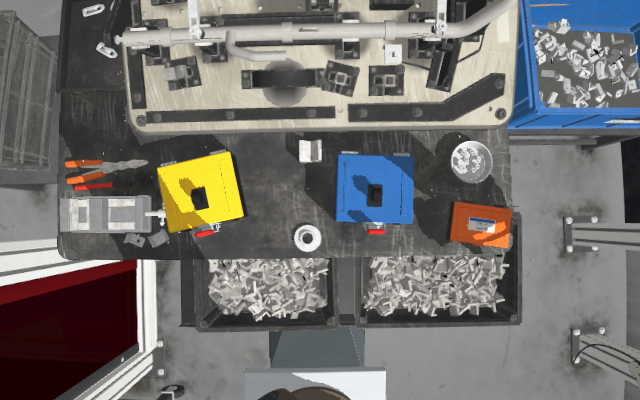

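The side view shows the blue case around (335,255), with its red latch tip at (281,220) and its grip at (325,222). The top view shows the blue lid spanning (337–413, 154–222), the red tip at (376,231) and the yellow case to the left at (200,190).

```bash
cat > h.py <<'E'
import numpy as np,cv2
from station import arm
def ray(n,px):
    c=arm.get_calibration(n);K=np.array([[c['fx'],0,c['cx']],[0,c['fy'],c['cy']],[0,0,1.]])
    u=cv2.undistortPoints(np.array([[px]],float),K,np.array([c['k1'],0,0,0]))[0,0]
    T=c['cam_to_world'];return T[:3,3],T[:3,:3]@np.array([u[0],u[1],1])
def onz(n,px,z):
    o,d=ray(n,px);return o+d*(z-o[2])/d[2]
def two(p,q):
    o,d=ray("side",p);a,b=ray("top",q)
    s=np.linalg.lstsq(np.c_[d,-b],a-o,rcond=None)[0]
    x,y=o+d*s[0],a+b*s[1];return (x+y)/2,np.linalg.norm(x-y)
def blobs(img,lo,hi,amin=20):
    m=cv2.inRange(cv2.cvtColor(img,cv2.COLOR_RGB2HSV),lo,hi)
    cs,_=cv2.findContours(m,cv2.RETR_EXTERNAL,cv2.CHAIN_APPROX_NONE)
    return [c for c in cs if cv2.contourArea(c)>amin]
E
python3 - <<'E'
from h import *
T=cv2.imread("pics/top0.png")[:,:,::-1];S=cv2.imread("pics/side0.png")[:,:,::-1]
for lo,hi,nm in(((100,120,60),(125,255,255),"blue"),((22,150,80),(35,255,255),"yel")):
    for c in blobs(T,lo,hi,1500):
        b=cv2.boxPoints(cv2.minAreaRect(c)); 
        w=np.array([onz("top",p,.072)[:2] for p in b]);print(nm,b.round(1).tolist(),"\n",w.round(3).tolist(),"c",w.mean(0).round(4),np.linalg.norm(np.diff(w,axis=0),axis=1).round(3))
for n,I in(("top",T),("side",S)):
  for lo,hi in(((0,170,90),(6,255,255)),((174,170,90),(180,255,255))):
    for c in blobs(I,lo,hi,15):
        x,y,w,h=cv2.boundingRect(c)
        if w<50: print(n,"red",x,y,w,h,cv2.minAreaRect(c))
# tip centre, top camera ray at z .118 (top)
c,e=two((281,221),(376,231.5));print(c,e)
E
```

```text
blue [[334.3999938964844, 220.89999389648438], [336.79998779296875, 153.1999969482422], [414.3999938964844, 156.0], [411.8999938964844, 223.6999969482422]] 
 [[0.487, -0.048], [0.627, -0.056], [0.619, -0.219], [0.478, -0.21]] c [ 0.5527 -0.1332] [0.141 0.163 0.142]
blue [[508.0, 0.0], [639.0, 0.0], [639.0, 130.0], [508.0, 130.0]] 
 [[0.97, -0.449], [0.992, -0.789], [0.675, -0.743], [0.673, -0.425]] c [ 0.8273 -0.6014] [0.341 0.32  0.318]
yel [[154.5, 166.89999389648438], [229.6999969482422, 150.1999969482422], [244.39999389648438, 216.10000610351562], [169.1999969482422, 232.8000030517578]] 
 [[0.607, 0.331], [0.639, 0.169], [0.5, 0.139], [0.467, 0.299]] c [0.553  0.2341] [0.165 0.142 0.163]
top red 195 230 19 7 ((203.9615478515625, 233.3076934814453), (4.5106706619262695, 18.238800048828125), 78.69007110595703)
top red 367 229 18 5 ((375.5, 231.0), (4.0, 17.0), 90.0)
top red 75 183 38 7 ((93.40863037109375, 186.22080993652344), (4.4885640144348145, 37.119712829589844), 85.91438293457031)
side red 277 206 6 29 ((279.5, 220.0), (28.0, 5.0), 90.0)
side red 234 180 10 18 ((238.5369110107422, 188.40574645996094), (17.563934326171875, 8.238751411437988), 84.80557250976562)
side red 274 137 6 19 ((276.5, 146.0), (18.0, 5.0), 90.0)
side red 228 102 15 82 ((234.6573486328125, 142.70303344726562), (81.43537139892578, 9.760846138000488), 85.91438293457031)
side red 222 41 6 21 ((225.0576934814453, 51.21154022216797), (4.510671138763428, 20.003849029541016), 11.309932708740234)
side red 228 33 8 56 ((231.40065002441406, 60.50794982910156), (55.38306427001953, 3.9872615337371826), 85.42607879638672)
side red 469 0 15 31 ((475.8912048339844, 14.593059539794922), (30.62032127380371, 11.636516571044922), 83.1572265625)
side red 217 0 29 198 ((231.248291015625, 98.47932434082031), (198.64480590820312, 13.038142204284668), 85.2363510131836)
[ 0.46586772 -0.13061784  0.09862585] 0.0040120806422392335
```

```bash
python3 -m crank '[{"dx":0.018,"dy":0.034,"dz":0,"twist":-5,"grip":-1},{"dx":0.036,"dy":0.068,"dz":0,"twist":-10,"grip":-1},{"dx":0.054,"dy":0.101,"dz":0,"twist":-15,"grip":-1},{"dx":0.072,"dy":0.135,"dz":0,"twist":-20,"grip":-1},{"dx":0.090,"dy":0.169,"dz":0,"twist":-21.5,"grip":-1}]' 20
python3 -m crank '[{"dx":0.018,"dy":0.034,"dz":0,"twist":0,"grip":-1},{"dx":0.036,"dy":0.068,"dz":0,"twist":0,"grip":-1},{"dx":0.054,"dy":0.101,"dz":0,"twist":0,"grip":-1},{"dx":0.072,"dy":0.135,"dz":0,"twist":0,"grip":-1},{"dx":0.090,"dy":0.169,"dz":0,"twist":0,"grip":-1}]'
python3 -m crank '[{"dx":0.018,"dy":0.034,"dz":0,"twist":0,"grip":-1},{"dx":0.036,"dy":0.068,"dz":0,"twist":0,"grip":-1},{"dx":0.054,"dy":0.101,"dz":0,"twist":0,"grip":-1},{"dx":0.072,"dy":0.135,"dz":0,"twist":0,"grip":-1},{"dx":0.090,"dy":0.169,"dz":0,"twist":0,"grip":-1}]'
python3 -m crank '[{"dz":0,"grip":-1},{"dz":-0.02,"grip":-1},{"dz":-0.04,"grip":-1},{"dz":-0.06,"grip":-1},{"dz":-0.06,"grip":-1}]'
```

```text
t: 0.52
eef_pos: [0.3126, -0.4666, 0.226]
ee_rot: [3.141, -0.001, 3.096]
force: [0.9, 0.3, 0.3]
width: 0.0598
gripper_force: 0.0
t: 0.93
eef_pos: [0.4027, -0.2975, 0.2265]
ee_rot: [3.141, -0.0, 3.102]
force: [1.1, 0.1, 0.1]
width: 0.0267
gripper_force: 0.0
t: 1.35
eef_pos: [0.4927, -0.1284, 0.2266]
ee_rot: [3.141, 0.0, 3.102]
force: [1.1, -0.4, -0.4]
width: 0.0007
gripper_force: 0.0invalid input at $[0]: expected keys dx, dy, dz, twist, grip
```

```bash
python3 -m crank '[{"dx":0,"dy":-0.002,"dz":-0.015,"twist":0,"grip":-1},{"dx":0,"dy":-0.002,"dz":-0.03,"twist":0,"grip":-1},{"dx":0,"dy":-0.002,"dz":-0.05,"twist":0,"grip":-1},{"dx":0,"dy":-0.002,"dz":-0.07,"twist":0,"grip":-1},{"dx":0,"dy":-0.002,"dz":-0.07,"twist":0,"grip":-1}]'
python3 - <<'E'
from h import *
f=arm.grab_frame("side")[:,:,::-1];cv2.imwrite("pics/s1.png",cv2.resize(f[120:320,200:460],None,fx=3,fy=3))
E
```

```text
t: 1.77
eef_pos: [0.4898, -0.1319, 0.1528]
ee_rot: [3.141, -0.007, 3.102]
force: [-1.9, -0.0, -1.1]
width: 0.0007
gripper_force: 0.0
```

View pics/s1.png

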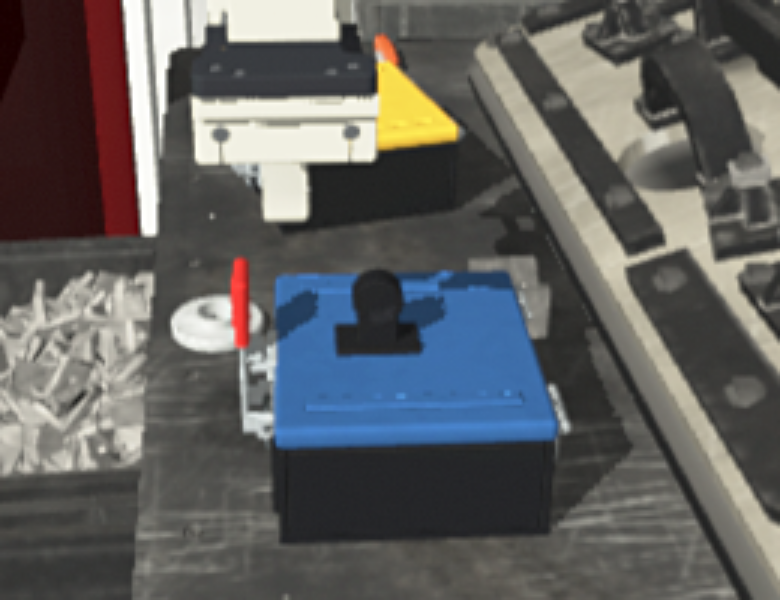

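The crop shows the closed fingers (263–308, tip row 220) between the red latch (x 240) and the grip (352–402), still above both. I'll lower to z≈0.095 and push forward.

```bash
python3 -m crank '[{"dx":0.001,"dy":0,"dz":-0.015,"twist":0,"grip":-1},{"dx":0.001,"dy":0,"dz":-0.03,"twist":0,"grip":-1},{"dx":0.001,"dy":0,"dz":-0.045,"twist":0,"grip":-1},{"dx":0.001,"dy":0,"dz":-0.059,"twist":0,"grip":-1},{"dx":0.001,"dy":0,"dz":-0.059,"twist":0,"grip":-1}]'
python3 -m crank '[{"dx":-0.008,"dy":0,"dz":0,"twist":0,"grip":-1},{"dx":-0.016,"dy":0,"dz":0,"twist":0,"grip":-1},{"dx":-0.024,"dy":0,"dz":0,"twist":0,"grip":-1},{"dx":-0.032,"dy":0,"dz":0,"twist":0,"grip":-1},{"dx":-0.040,"dy":0,"dz":0,"twist":0,"grip":-1}]'
python3 -m crank '[{"dx":-0.008,"dy":0,"dz":0,"twist":0,"grip":-1},{"dx":-0.016,"dy":0,"dz":0,"twist":0,"grip":-1},{"dx":-0.024,"dy":0,"dz":0,"twist":0,"grip":-1},{"dx":-0.032,"dy":0,"dz":0,"twist":0,"grip":-1},{"dx":-0.035,"dy":0,"dz":0,"twist":0,"grip":-1}]'
python3 - <<'E'
from h import *
f=arm.grab_frame("side")[:,:,::-1];cv2.imwrite("pics/s2.png",cv2.resize(f[120:320,200:460],None,fx=3,fy=3))
E
```

```text
t: 2.23
eef_pos: [0.4925, -0.1324, 0.0965]
ee_rot: [-3.141, -0.003, 3.102]
force: [-1.3, 0.0, -0.3]
width: 0.0002
gripper_force: 0.0
t: 2.65
eef_pos: [0.4531, -0.1322, 0.0985]
ee_rot: [3.141, 0.002, 3.102]
force: [0.5, 0.7, -0.7]
width: 0.0004
gripper_force: 0.7
t: 3.07
eef_pos: [0.4166, -0.1323, 0.0974]
ee_rot: [3.141, -0.001, 3.102]
force: [-0.4, 0.5, 0.1]
width: 0.0002
gripper_force: 0.0
```

View pics/s2.png

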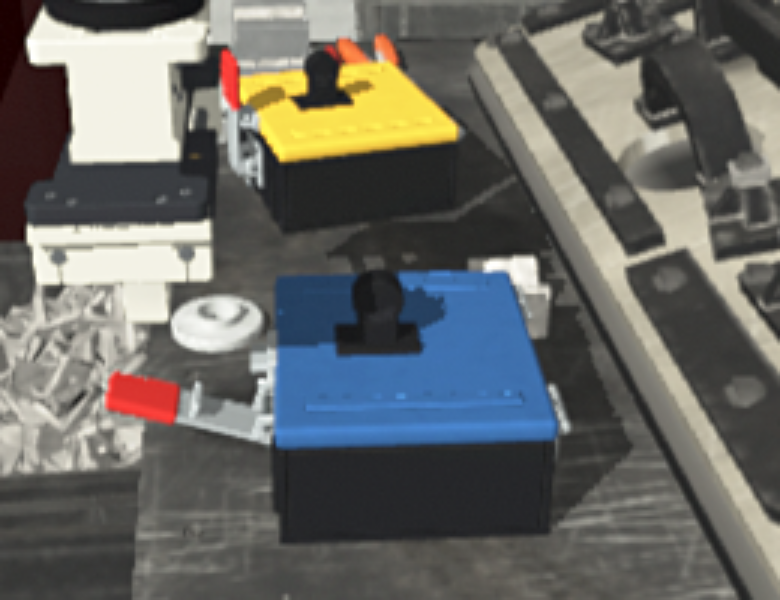

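The latch has snapped over: the red tip lies level at (143,398) and the yellow latch is still upright at (230,80). Next I'll raise the tool, open it and locate the grip.

```bash
python3 -m crank '[{"dx":0,"dy":0,"dz":0.02,"twist":0,"grip":0},{"dx":0,"dy":0,"dz":0.045,"twist":0,"grip":0},{"dx":0,"dy":0,"dz":0.07,"twist":0,"grip":0},{"dx":0,"dy":0,"dz":0.095,"twist":0,"grip":0},{"dx":0,"dy":0,"dz":0.1,"twist":0,"grip":0}]'
python3 - <<'E'
from h import *
print("side head",onz("side",(325.7,218.3),.1))
f=arm.grab_frame("top");cv2.imwrite("pics/t1.png",cv2.resize(f[130:250,310:440][:,:,::-1],None,fx=5,fy=5,interpolation=cv2.INTER_CUBIC))
for c in blobs(f,(100,120,60),(125,255,255),1500):
    if cv2.boundingRect(c)[0]<450:
        w=np.array([onz("top",p,.072)[:2] for p in c[:,0].astype(float)]);r=cv2.minAreaRect((w*1000).astype(np.float32));print(r)
E
```

```text
t: 3.53
eef_pos: [0.4206, -0.1325, 0.2016]
ee_rot: [-3.141, 0.006, 3.103]
force: [0.9, -0.5, 1.2]
width: 0.0284
gripper_force: 0.0
side head [ 0.53989815 -0.13192993  0.1       ]
((552.3408813476562, -132.8944854736328), (161.81642150878906, 141.87965393066406), 86.94654083251953)
```

View pics/t1.png

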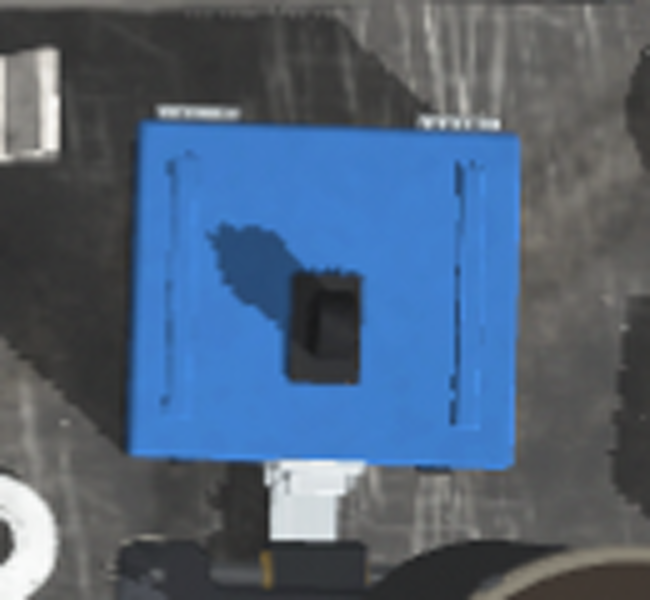

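The grip head is at crop (338,325), full-frame (377.6,195), on a lid turned about -3°. The side view puts the head at (0.540,-0.132), which agrees with the frame's prediction of (0.538,-0.132). Now moving over it.

```bash
python3 -m crank '[{"dx":0.03,"dy":0,"dz":0,"twist":0,"grip":0},{"dx":0.06,"dy":0,"dz":0,"twist":0,"grip":0},{"dx":0.09,"dy":0,"dz":0,"twist":-0.7,"grip":0},{"dx":0.121,"dy":0,"dz":0,"twist":-0.7,"grip":0},{"dx":0.121,"dy":0,"dz":0,"twist":-0.7,"grip":0}]'
python3 -m crank '[{"dx":0,"dy":0,"dz":-0.02,"twist":0,"grip":0},{"dx":0,"dy":0,"dz":-0.04,"twist":0,"grip":0},{"dx":0,"dy":0,"dz":-0.06,"twist":0,"grip":0},{"dx":0,"dy":0,"dz":-0.08,"twist":0,"grip":0},{"dx":0,"dy":0,"dz":-0.08,"twist":0,"grip":0}]'
python3 - <<'E'
from h import *
f=arm.grab_frame("side")[:,:,::-1];cv2.imwrite("pics/s3.png",cv2.resize(f[120:320,200:460],None,fx=3,fy=3))
print(arm.get_state()["eef_pos"])
E
```

```text
t: 4.0
eef_pos: [0.5436, -0.1323, 0.1954]
ee_rot: [-3.141, -0.001, 3.09]
force: [0.9, 0.1, 0.6]
width: 0.0438
gripper_force: 0.0
t: 4.42
eef_pos: [0.5363, -0.1322, 0.1126]
ee_rot: [-3.141, -0.008, 3.089]
force: [-0.6, 0.4, -0.6]
width: 0.0434
gripper_force: 0.0
[ 0.5374367  -0.13236278  0.11485905]
```

View pics/s3.png

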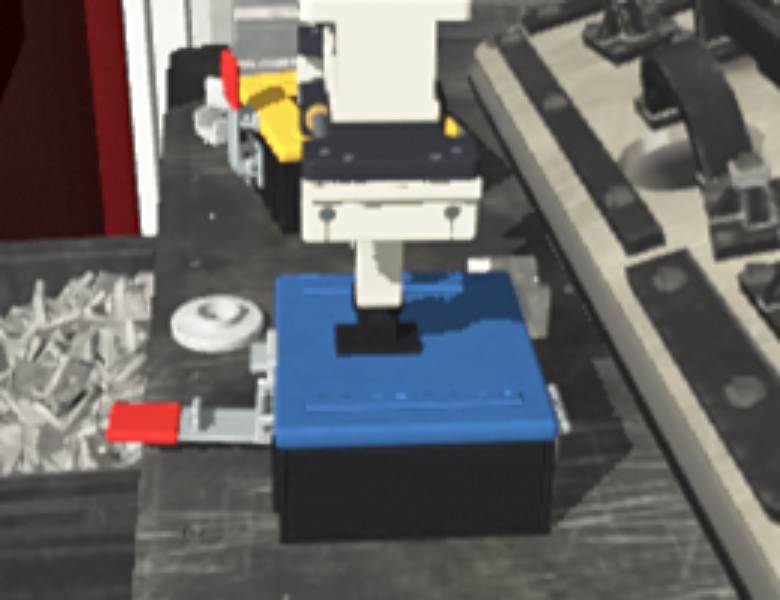

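The near finger (355–403) lines up with the fin head, and the latch is now fully level at (143,422). Lowering and gripping.

```bash
python3 -m crank '[{"dx":0,"dy":0,"dz":-0.012,"twist":0,"grip":0},{"dx":0,"dy":0,"dz":-0.024,"twist":0,"grip":0},{"dx":0,"dy":0,"dz":-0.034,"twist":0,"grip":0},{"dx":0,"dy":0,"dz":-0.034,"twist":0,"grip":0},{"dx":0,"dy":0,"dz":-0.034,"twist":0,"grip":-0.3}]' 30
python3 -m crank '[{"dx":0,"dy":0,"dz":0,"twist":0,"grip":-1},{"dx":0,"dy":0,"dz":0,"twist":0,"grip":-1},{"dx":0,"dy":0,"dz":0,"twist":0,"grip":-1},{"dx":0,"dy":0,"dz":0,"twist":0,"grip":-1},{"dx":0,"dy":0,"dz":0,"twist":0,"grip":-1}]'
python3 - <<'E'
import numpy as np
# head arc, case frame -> shift from shut; case yaw -3 deg
r=np.array([-.089,.038]);y=np.radians(-3)
for d in range(0,71,5):
    a=-np.radians(d);x=r[0]*np.cos(a)-r[1]*np.sin(a)-r[0];z=r[0]*np.sin(a)+r[1]*np.cos(a)-r[1]
    print(d,*np.round([x*np.cos(y),x*np.sin(y),z],4))
E
```

```text
t: 4.88
eef_pos: [0.5394, -0.1324, 0.0838]
ee_rot: [-3.141, -0.0, 3.09]
force: [-0.4, -0.1, -0.3]
width: 0.041
gripper_force: 0.0
t: 5.3
eef_pos: [0.5397, -0.1334, 0.0842]
ee_rot: [-3.14, 0.001, 3.09]
force: [0.9, -6.8, 1.1]
width: 0.0157
gripper_force: 30.0
0 0.0 -0.0 0.0
5 0.0036 -0.0002 0.0076
10 0.0079 -0.0004 0.0149
15 0.0129 -0.0007 0.0217
20 0.0183 -0.001 0.0281
25 0.0244 -0.0013 0.0341
30 0.0309 -0.0016 0.0394
35 0.0378 -0.002 0.0442
40 0.0452 -0.0024 0.0483
45 0.0529 -0.0028 0.0518
50 0.0608 -0.0032 0.0546
55 0.069 -0.0036 0.0567
60 0.0773 -0.0041 0.0581
65 0.0857 -0.0045 0.0587
70 0.0941 -0.0049 0.0586
```

```bash
python3 -m crank '[{"dx":0.0036,"dy":0,"dz":0.0076,"twist":0,"grip":-1},{"dx":0.008,"dy":0,"dz":0.015,"twist":0,"grip":-1},{"dx":0.013,"dy":-0.001,"dz":0.022,"twist":0,"grip":-1},{"dx":0.018,"dy":-0.001,"dz":0.028,"twist":0,"grip":-1},{"dx":0.0245,"dy":-0.001,"dz":0.034,"twist":0,"grip":-1}]'
python3 -m crank '[{"dx":0.0065,"dy":0,"dz":0.0055,"twist":0,"grip":-1},{"dx":0.0135,"dy":-0.001,"dz":0.010,"twist":0,"grip":-1},{"dx":0.021,"dy":-0.001,"dz":0.0145,"twist":0,"grip":-1},{"dx":0.0285,"dy":-0.001,"dz":0.018,"twist":0,"grip":-1},{"dx":0.0365,"dy":-0.002,"dz":0.0205,"twist":0,"grip":-1}]'
python3 - <<'E'
from h import *
f=arm.grab_frame("side")[:,:,::-1];cv2.imwrite("pics/s4.png",cv2.resize(f[120:320,200:460],None,fx=3,fy=3))
E
```

```text
t: 5.72
eef_pos: [0.5604, -0.1345, 0.116]
ee_rot: [-3.14, -0.007, 3.088]
force: [-4.2, -9.5, -9.7]
width: 0.0164
gripper_force: 30.0
t: 6.13
eef_pos: [0.5962, -0.1366, 0.137]
ee_rot: [-3.14, -0.009, 3.089]
force: [-10.5, -2.2, 2.1]
width: 0.0156
gripper_force: 30.0
```

View pics/s4.png

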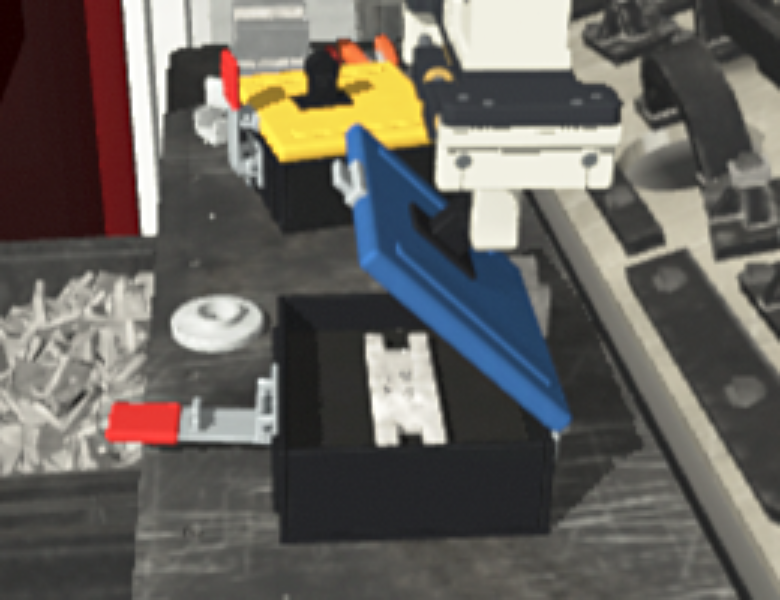

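The lid is about 45–50° open with the grip held, the latch open and the yellow latch upright. Continuing to about 66°.

```bash
python3 -m crank '[{"dx":0.007,"dy":0,"dz":0.002,"twist":0,"grip":-1},{"dx":0.014,"dy":-0.001,"dz":0.003,"twist":0,"grip":-1},{"dx":0.021,"dy":-0.001,"dz":0.004,"twist":0,"grip":-1},{"dx":0.028,"dy":-0.0015,"dz":0.004,"twist":0,"grip":-1},{"dx":0.028,"dy":-0.0015,"dz":0.004,"twist":0,"grip":-1}]'
python3 -m crank '[{"dx":0,"dy":0,"dz":0,"twist":0,"grip":-0.2},{"dx":0,"dy":0,"dz":0,"twist":0,"grip":-0.2},{"dx":0,"dy":0,"dz":0,"twist":0,"grip":-0.2},{"dx":0,"dy":0,"dz":0,"twist":0,"grip":-0.2},{"dx":0,"dy":0,"dz":0,"twist":0,"grip":-0.2}]'
python3 - <<'E'
from h import *
f=arm.grab_frame("side")[:,:,::-1];cv2.imwrite("pics/s5.png",cv2.resize(f[120:320,200:460],None,fx=3,fy=3))
E
```

```text
t: 6.6
eef_pos: [0.6271, -0.1382, 0.1421]
ee_rot: [-3.14, -0.004, 3.09]
force: [-4.4, -7.0, 0.7]
width: 0.0161
gripper_force: 30.0
t: 7.02
eef_pos: [0.6287, -0.1365, 0.1423]
ee_rot: [3.141, 0.001, 3.09]
force: [-0.7, 0.3, -0.1]
width: 0.0346
gripper_force: 0.0
```

View pics/s5.png

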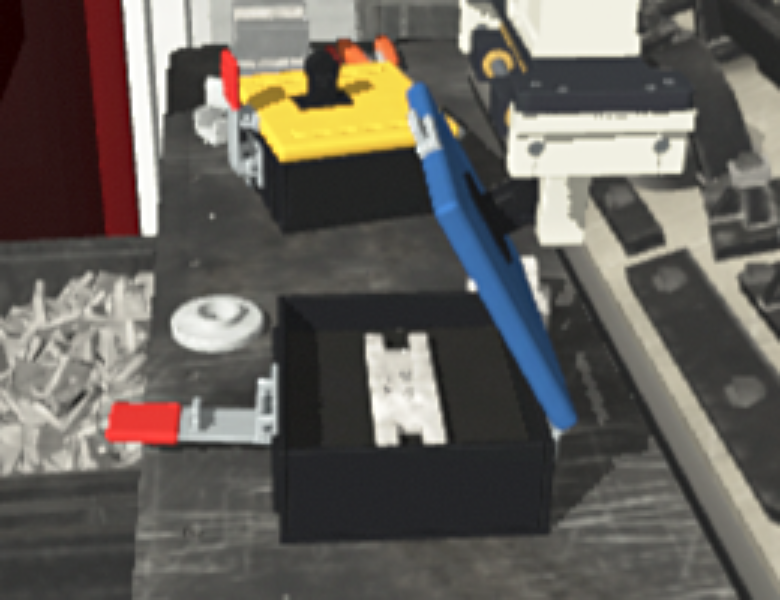

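The lid stands about 65° open and the fingers have let go of the grip (head near (515,205)). Backing off up and to the rear.

```bash
python3 -m crank '[{"dx":0.003,"dy":0,"dz":0.01,"twist":0,"grip":0},{"dx":0.006,"dy":0,"dz":0.025,"twist":0,"grip":0},{"dx":0.01,"dy":0,"dz":0.045,"twist":0,"grip":0},{"dx":0.015,"dy":0,"dz":0.07,"twist":0,"grip":0},{"dx":0.02,"dy":0,"dz":0.1,"twist":0,"grip":0}]'
python3 -m crank '[{"dx":0,"dy":0,"dz":0.02,"twist":0,"grip":0},{"dx":0,"dy":0,"dz":0.04,"twist":0,"grip":0},{"dx":0,"dy":0,"dz":0.04,"twist":0,"grip":0},{"dx":0,"dy":0,"dz":0.04,"twist":0,"grip":0},{"dx":0,"dy":0,"dz":0.04,"twist":0,"grip":0}]'
python3 - <<'E'
from h import *
f=arm.grab_frame("side")[:,:,::-1];cv2.imwrite("pics/s6.png",cv2.resize(f[120:320,200:460],None,fx=3,fy=3))
E
```

```text
t: 7.48
eef_pos: [0.6481, -0.1367, 0.2428]
ee_rot: [-3.142, -0.002, 3.09]
force: [0.9, -0.2, -0.0]
width: 0.0434
gripper_force: 0.0
t: 7.9
eef_pos: [0.6482, -0.1366, 0.2821]
ee_rot: [3.141, -0.0, 3.09]
force: [-0.2, 0.2, -1.0]
width: 0.0438
gripper_force: 0.0
```

View pics/s6.png

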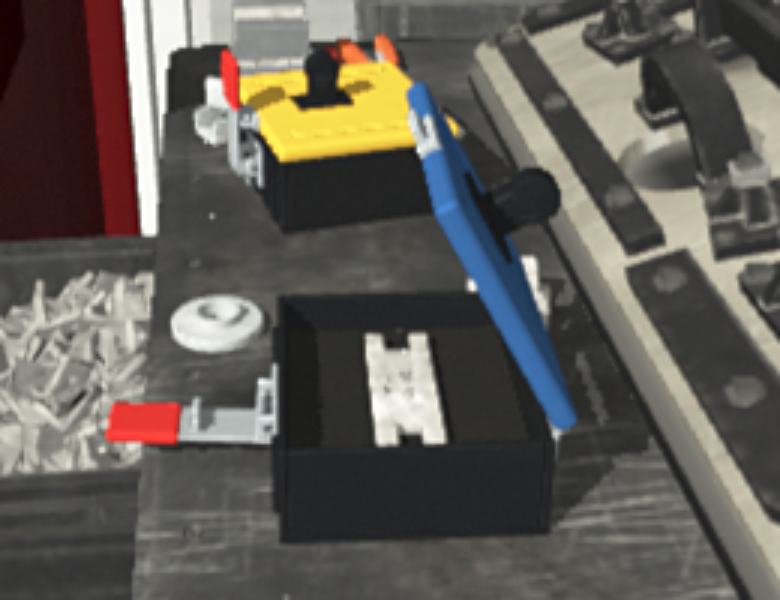

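The lid stays at about 65°, the latch is level at (143,422), the yellow latch is shut at (230,80), and the arm is clear.

```bash
python3 -c "from station import arm; print(arm.job_done())"
```

```text
the job is handed in; nothing more can be done
None
```

The blue case's latch is flipped fully open, its lid stands at about 65° with the gripper clear, the yellow case's latch is still shut, and the job was handed in at about 8 s.

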